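Switch on the charging dock and hold the battery pack pressed home behind its lip

ROBOT

A 6-joint arm with a two-finger parallel gripper is mounted at the origin on the work surface. World frame = base frame: x ahead of the robot, y to its left, z up, the work surface at z = 0. Lengths are in m, angles in degrees, forces in N, time in s.
With the tool pointing down it reaches from about 0.35 to 0.875 m from the base axis. Payload 4.2 kg.
Tool frame: the origin (TCP) lies at the very end of the fingers, on their centre line; the grasp point (between the pads) lies 19 mm behind it (tcp_to_grasp is the z of the grasp point in the tool frame, in m); z points along the fingers, y is the direction in which the jaws open and shut (so a half turn about z gives the same grasp; the last joint's range is limited). The gripper opens to 87 mm and grips with 3 to 60 N. Pads are 19 mm wide; open, the fingers measure 117 mm over their backs; the gripper's body (75 mm by 190 mm) begins 51 mm behind the grasp point.
Start: joints at [-59.324, 22.042, 0.453, 0, -68.411, -14.817], TCP at [0.171, -0.601, 0.223] pointing down, gripper open.
Joint ranges: [-179.83, 179.83], [-69.29, 118.12], [-61.27, 80.66], [-181.25, 117.63], [-171.15, -9.14], [-177.46, 177.46]. Speed limits (degrees/s): [159.86, 159.86, 180, 180, 180, 180].

INTERFACE

Orientations are given as a 3x3 rotation matrix whose columns are the frame's x, y, z axes.
In Python, from station import sense, capture, camera_params, finish_job, tcp_to_grasp gives the robot as it stands.
- The arm moves only by the shell command python3 -m inch 'ROWS'. ROWS is JSON, a list of rows, each an object of numbers: "jaw": the closure in counts, from 0 (fully open) to 255 (shut); "x", "y", "z": the shift along the world's x, y, z normalised to -1 to 1, where 1 is 0.06 m; "ax", "ay", "az": the turn, a rotation vector about the world's x, y, z normalised to -1 to 1, where 1 is 10 degrees. A call has 1 to 12 rows; each row shifts and turns the pose as measured when the row begins; what a row does not reach is not made up. A row lasts 1/8 s, in which the tool goes at most 62.5 mm and 10.7 degrees, less where a joint would pass 70% of its speed; a pose out of reach is approached as far as the arm can. A call with a number of a shift or a turn outside -1 to 1 is refused whole. A call with a gripper value outside its range is refused whole. The fingers move at their own pace and stop on an object; the grip force is fixed at half the most. Time passes only in rows, so rows that do not move let the fingers close. It gives the time, the measured TCP pose, the force and the opening at its end, in the units of the state.
- sense(): the state, without advancing time (a new reading comes with each control period).
- capture(name): name is "scene" or "top"; returns the picture (420x560x3 uint8, red, green, blue); there is no depth.
- camera_params(name): a dict with "vfov" (degrees; the focal length in pixels is half the picture's height over the tangent of half this angle, whatever the lens; pixels are square), "cx", "cy" (the principal point, pixels), "R" (3x3) and "t" (3): a world point X has camera coordinates R X + t. Camera axes: x right, y down, z forward; pixel columns grow to the right and rows downward; lengths in m; the calibration is good to about 2 mm. A picture is of the moment at which its call begins. camera_params takes no time and is no camera call.
- finish_job(): hands the job in, once; it reports no verdict.
The state is a dict: "time_s": time; "joints": joint angles; "joint_velocities": joint speeds; "effort": joint torques, N m; "tcp_pos": TCP position; "ee_rot": TCP orientation; "wrist_force": force on the tool from outside, world axes, zero at the start; "moment": the same for the moment, N m; "gripper_width": opening from 0.0 (shut) to 1.0 (fully open).
Only numpy, scipy, OpenCV 4.12 (cv2) and the standard library are available. Lean on these libraries where they do the work, as an engineer would, in place of code of your own. Each camera call takes 0.05 s, during which the arm holds its last target.

TASK

On this home-office table, first flip the charging dock's red toggle over to on (the green mark), then lift the slim battery pack out of the wooden rest, slide it upright down behind the dock's front lip and push it against the sprung contact until it sits fully home on the dock's floor. Press firmly by feel but do not ram it, and finish while still holding it pressed home, because the spring lifts it again if you let go. Leave the other things on the table where they are.

Things in the scene. Friction and masses are not known exactly. Their poses are not given: they have to be found in the camera images.
- dock: Charging dock, fixed; black base plate 110 (its x) x 210 (its y) x 12 mm with grey fittings. Origin: centre of its underside, on the table; z up; -x is its front (the lip side), roughly towards the robot; yaw within 0.4 rad. Grey bay centred at dock y = +45 mm; switch at dock y = -70 mm: a grey block 60 (x) x 40 (y) mm, top 32 mm above the table.
- bay (a point): Centre of the bay floor, 12 mm above the table; dock axes. The pack's underside rests here when home. Upright slot 20 mm wide (x) and 92 mm long (y). Heights above the table: front lip 32 mm, its flared edge leaning outward to 40 mm; end cheeks 32 mm; backrest (8 mm thick, at +x) 62 mm.
- contact (a joint): Sprung brass contact, 12 x 44 mm, in the middle of the bay floor; value in m: 0 = up, 8 mm proud of the floor; 0.008 = pushed flush, the pack then standing on the floor. About 5 N to start moving, 11 N when flush, then the floor stops the pack firmly. It springs back and lifts the pack when released.
- toggle (a joint): Toggle lever of the dock's switch, rad: 0 = off, leaning 0.5 rad to dock -x (white mark, front); 1.0 = on, leaning 0.5 rad to dock +x (green mark). Weighted: past the middle (0.5) it falls over to that end and stays; under 1 N at the knob. Pivot axis along dock y, at dock (0, -70 mm), 32 mm above the table, in a steel hub 9 mm in radius, 30 mm long.
- toggle_tip (a point): Centre of the toggle's red ball knob, 22 mm in diameter, 55 mm from the pivot, on a steel stem 10 mm thick; 80 mm above the table at either end of the swing and 87 mm at mid-swing.
- pack: Slim aluminium battery pack with black end bands: 16 mm thick (its x), 80 mm wide (its y), 105 mm tall (its z), about 0.18 kg, same either way round. Origin: centre of its underside; z up. Stands upright in the rest at the start.
- rest: Wooden slotted rest, fixed, 70 (x) x 110 (y) x 40 mm tall. Origin: centre of its underside, on the table. Its slot holds the pack with the pack's faces towards the rest's x; slot floor 10 mm above the table, so the top 75 mm of the pack stand clear.
- teal_light: Bystander: teal tea-light glass, 56 mm across, 44 mm tall, origin at its underside. Stands beside the rest.
- grey_light: Bystander: grey tea-light glass, 56 mm across, 44 mm tall, origin at its underside.
- canister_a: Bystander: lidded steel canister, 72 mm across, 95 mm tall, origin at its underside.
- canister_b: Bystander: lidded steel canister like the other, 72 mm across, 95 mm tall, origin at its underside.
- mug: Bystander: white mug, 84 mm across, 95 mm tall, origin at its underside.
- ear_case: Bystander: small white earbud case, 46 x 58 x 22 mm, origin at its underside. Lies in front of the dock's bay.
- phone: Bystander: black phone lying flat, 148 x 72 x 9 mm, origin at its underside.

How it is judged (in metres and radians):
On the way, in this order (a step that is already met when the one before it is completed fails the run):
1. the toggle is flipped to on (value of joint toggle above 0.85 rad), for 0.2 s.
2. the pack is lifted out of the rest (z of pack in the frame of rest above 0.04 m and contact force between pack and rest below 0.1 N and contact force between the fingers and pack above 1 N), for 0.1 s.
3. the pack is pressed home in the bay (z of pack in the frame of bay below 0.0025 m and horizontal distance between pack and bay below 0.008 m and value of joint contact above 0.0055 m and angle between pack's own z axis and vertical below 0.12 rad and angle between the x axis of pack and the x axis of dock, either way round below 0.15 rad and contact force between the fingers and pack above 1.5 N), for 0.2 s.
At the end, for the whole second after the job is handed in: Toggle on (above 0.85 rad); fingers hold the pack (over 1.5 N), still and pressed home: underside within 2.5 mm of the bay floor, 8 mm of the bay centre, upright within 0.12 rad, in line within 0.15 rad, contact pushed in over 5.5 mm (all of step 3 and value of joint toggle above 0.85 rad and linear speed of pack below 0.02 m/s); the arm keeps its last pose, push and grip.
It fails at once if the pack is rammed into the dock with more than 60 N (contact force between pack and dock above 60 N).
It fails at once if a bystander (tea lights, canisters, mug, earbud case, phone) is shifted by more than 30 mm or tipped over (distance of any of teal_light, grey_light, canister_a, canister_b, mug, ear_case, phone from where it was at the start of the episode above 0.03 m or angle between any of teal_light, grey_light, canister_a, canister_b, mug, ear_case, phone's own z axis and vertical above 0.5 rad).
It also fails if it takes over 51 s, if anything falls off the work surface, if the arm or the gripper's body presses on something with over 40 N, if the wrist force passes 120 N, or if a joint passes its speed limit or range.

## Working session

There is one attempt and no reset: what is moved stays moved. The work goes in short steps, Python scripts to look and compute and a shell command to move; the robot and the scene stay as the last step left them, time stands still between calls to the robot, and variables do not carry over. Pictures are saved under pics/ and viewed, and the job is handed in when it is done.

```bash
ls; mkdir -p pics
python3 - <<'E'
from station import *
import cv2
print(sense()); print(tcp_to_grasp)
for n in("scene","top"):
    p=camera_params(n);print(n,p)
    cv2.imwrite(f"pics/{n}0.png",capture(n)[:,:,::-1])
E
```

```text
pics
{'time_s': 0.0, 'joints': array([-5.93231074e+01,  2.20904334e+01,  3.80590160e-01, -3.01669237e-02,
       -6.84122388e+01, -1.48169722e+01]), 'joint_velocities': array([ 0.01850741,  0.05155972,  0.05621086, -0.02570388, -0.09139464,
        0.06441589]), 'effort': array([-1.40508058e-03, -3.90668356e+01,  1.87403959e+01,  4.21973929e+00,
        1.10404351e-02, -2.01139060e-04]), 'tcp_pos': array([ 0.17066599, -0.60061732,  0.22146556]), 'ee_rot': array([[-9.61985755e-01, -2.73098815e-01, -6.65999743e-04],
       [-2.73099618e-01,  9.61983504e-01,  2.08229436e-03],
       [ 7.20086447e-05,  2.18502179e-03, -9.99997610e-01]]), 'wrist_force': array([-0.11259808, -0.16561319, -0.23437239]), 'moment': array([-0.01881292,  0.01542075,  0.01801107]), 'gripper_width': 0.9979726377690753}
-0.0187
scene {'vfov': 52.61493373502755, 'cx': 271.99507319985486, 'cy': 198.92104408842619, 'R': array([[ 0.47649322,  0.87892583,  0.02106155],
       [ 0.61510489, -0.31615974, -0.72228041],
       [-0.6281721 ,  0.35711679, -0.69127955]]), 't': array([-0.1644718 , -0.30005487,  1.44327219])}
top {'vfov': 48.17967729440932, 'cx': 280.34865248650493, 'cy': 213.21230155962954, 'R': array([[ 1.42209095e-03, -9.99963787e-01, -8.39060021e-03],
       [-9.93961810e-01, -4.92859421e-04, -1.09725466e-01],
       [ 1.09717358e-01,  8.49597576e-03, -9.93926516e-01]]), 't': array([-0.09277957,  0.54663508,  1.11447556])}
```

View pics/scene0.png

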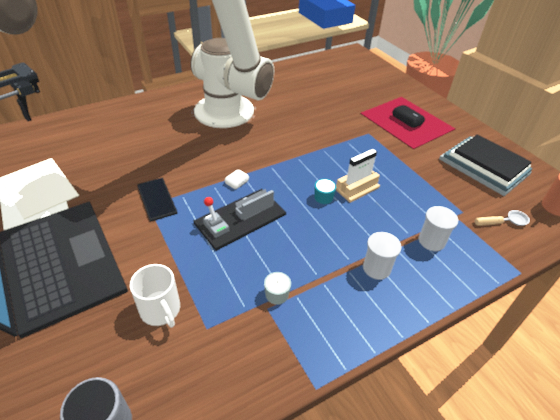

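View pics/top0.png

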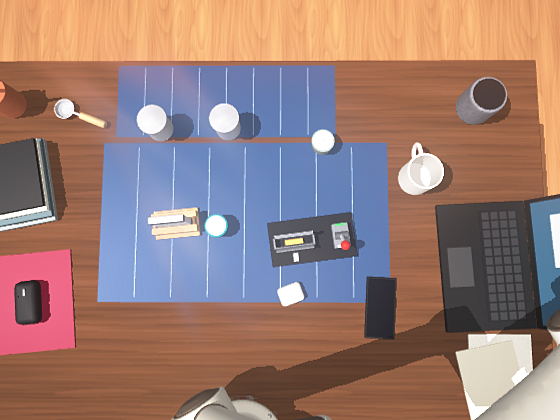

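The top view shows the dock at around (312,239), with the red knob at (346,245). The pack is in its rest near (174,222), and the teal glass is at (216,225), just to the rest's right (−y). In the scene view the knob is at (209,201) and the pack at (362,165). I'll zoom in on both.

Run:
```python
import cv2,numpy as np
t=cv2.imread("pics/top0.png");s=cv2.imread("pics/scene0.png")
a=cv2.resize(t[195:280,130:230],None,fx=7,fy=7,interpolation=cv2.INTER_CUBIC)
b=cv2.resize(t[200:280,260:370],None,fx=7,fy=7,interpolation=cv2.INTER_CUBIC)
c=cv2.resize(s[160:250,185:295],None,fx=6.5,fy=6.5,interpolation=cv2.INTER_CUBIC)
d=cv2.resize(s[135:215,305:405],None,fx=7,fy=7,interpolation=cv2.INTER_CUBIC)
for n,i in zip("abcd",(a,b,c,d)): cv2.imwrite(f"pics/z{n}.png",i)
```

```text
(no output)
```

View pics/za.png

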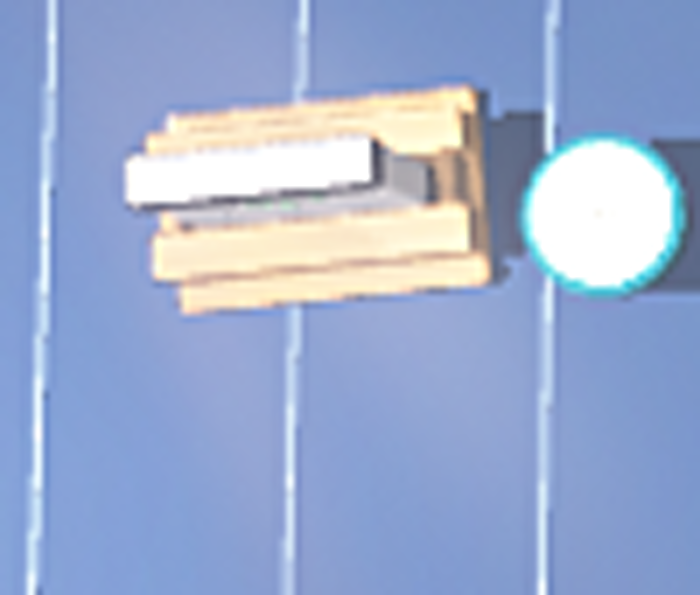

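View pics/zb.png

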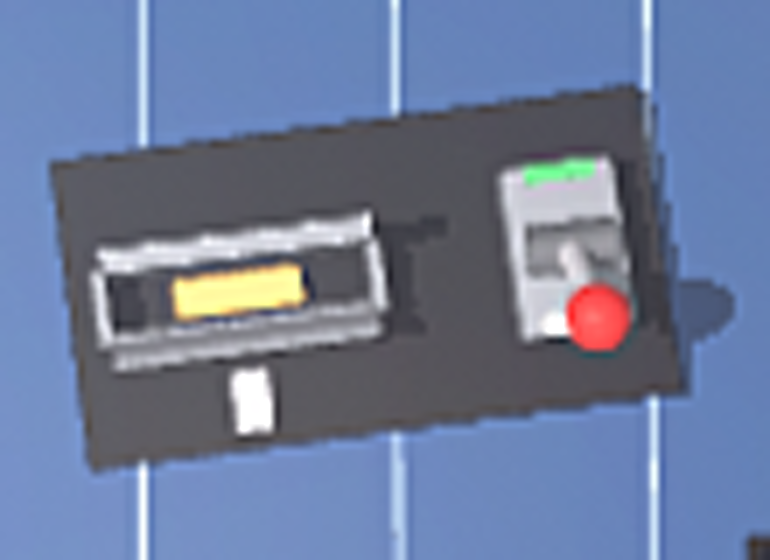

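View pics/zc.png

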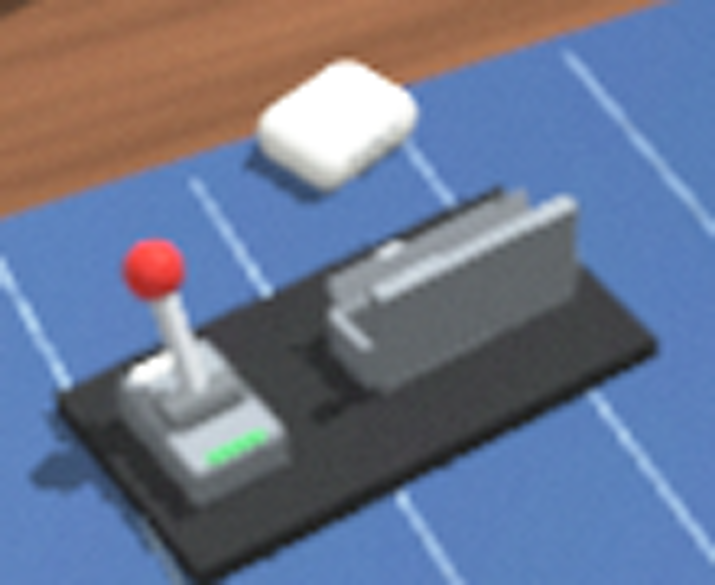

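View pics/zd.png

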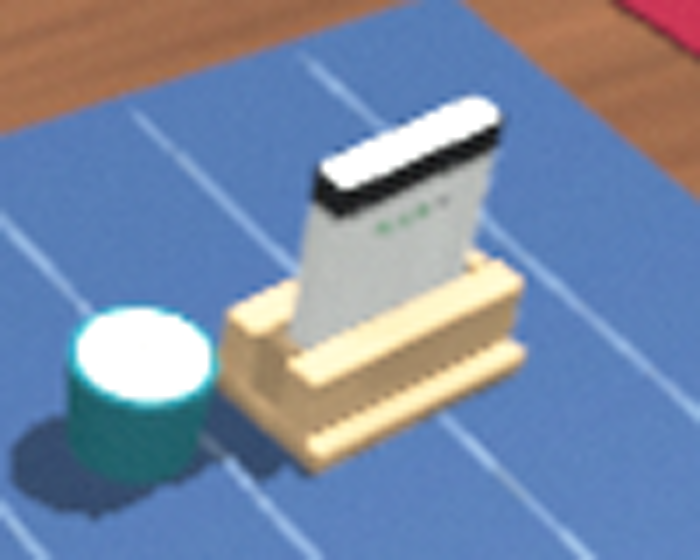

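```bash
cat > h.py <<'E'
import numpy as np,cv2
from station import *
def K(n):
    p=camera_params(n);f=210/np.tan(np.radians(p['vfov'])/2)
    return f,p['cx'],p['cy'],np.array(p['R']),np.array(p['t'])
def ray(n,u,v):
    f,cx,cy,R,t=K(n);d=R.T@np.array([(u-cx)/f,(v-cy)/f,1]);return -R.T@t,d/np.linalg.norm(d)
def onz(n,u,v,z):
    c,d=ray(n,u,v);return c+d*(z-c[2])/d[2]
def tri(a,b):
    c1,d1=ray("scene",*a);c2,d2=ray("top",*b)
    A=np.stack([d1,-d2],1);s=np.linalg.lstsq(A,c2-c1,rcond=None)[0]
    p,q=c1+s[0]*d1,c2+s[1]*d2;return (p+q)/2,np.linalg.norm(p-q)
def proj(n,X):
    f,cx,cy,R,t=K(n);c=R@np.array(X)+t;return cx+f*c[0]/c[2],cy+f*c[1]/c[2]
E
python3 - <<'E'
from h import *
np.set_printoptions(precision=4,suppress=True)
T=cv2.imread("pics/top0.png");S=cv2.imread("pics/scene0.png")
for n in("scene","top"): print(n,ray(n,280,210))
def blob(m,x0,x1,y0,y1):
    k=np.zeros_like(m);k[y0:y1,x0:x1]=m[y0:y1,x0:x1]
    c=max(cv2.findContours(k,cv2.RETR_EXTERNAL,cv2.CHAIN_APPROX_NONE)[0],key=cv2.contourArea)
    M=cv2.moments(c);return c,(M['m10']/M['m00'],M['m01']/M['m00'])
def red(I): 
    I=I.astype(int);return ((I[...,2]>150)&(I[...,1]<90)).astype(np.uint8)
ks=blob(red(S),190,230,185,225)[1];kt=blob(red(T),330,360,230,260)[1]
print('knob',ks,kt,tri(ks,kt),onz("top",*kt,.08),onz("scene",*ks,.08))
hs=T.max(2); sat=T.max(2).astype(int)-T.min(2)
# dock plate
blue=((T[...,0].astype(int)-T[...,2])>45).astype(np.uint8)
m=((blue==0)).astype(np.uint8)
c,_=blob(m,255,363,203,275)
r=cv2.minAreaRect(c);print('plate rect',r)
box=cv2.boxPoints(r);P=[onz("top",*b,.012) for b in box];print(np.array(P))
print([np.linalg.norm(P[i]-P[i-1]) for i in range(4)])
# brass
hsv=cv2.cvtColor(T,cv2.COLOR_BGR2HSV);y=((hsv[...,0]>15)&(hsv[...,0]<35)&(hsv[...,1]>70)).astype(np.uint8)
c,ct=blob(y,280,310,230,250);r=cv2.minAreaRect(c);print('brass',ct,r,onz("top",*ct,.02))
# pack
w=(T.min(2)>235).astype(np.uint8);c,ct=blob(w,140,186,205,230);r=cv2.minAreaRect(c)
P=np.array([onz("top",*b,.115) for b in cv2.boxPoints(r)]);print('pack top',ct,onz("top",*ct,.115),r);print(P)
E
```

```text
scene (array([ 1.1696, -0.4657,  0.7844]), array([-0.6028,  0.3652, -0.7094]))
top (array([ 0.4212, -0.102 ,  1.1669]), array([ 0.1165,  0.0092, -0.9931]))
knob (207.97046413502107, 201.61603375527426) (345.0660377358491, 244.9056603773585) (array([ 0.4678, -0.2418,  0.08  ]), np.float64(0.0009198921782388488)) [ 0.4676 -0.2422  0.08  ] [ 0.4681 -0.2414  0.08  ]
plate rect ((313.08465576171875, 247.67694091796875), (62.14139938354492, 86.0801010131836), 82.87498474121094)
[[ 0.5264 -0.058   0.012 ]
 [ 0.553  -0.2691  0.012 ]
 [ 0.4018 -0.2855  0.012 ]
 [ 0.3757 -0.0775  0.012 ]]
[np.float64(0.151904692377924), np.float64(0.21273486031862174), np.float64(0.1520722284866295), np.float64(0.20967024753706587)]
brass (293.5862745098039, 241.24705882352941) ((293.6899719238281, 241.1746826171875), (5.815203666687012, 18.23859214782715), 82.40535736083984) [ 0.479  -0.1246  0.02  ]
pack top (164.89444444444445, 218.99629629629626) [0.5241 0.1673 0.115 ] ((164.9901123046875, 218.9010009765625), (6.3682379722595215, 34.62729263305664), 84.2894058227539)
[[0.5275 0.2069 0.115 ]
 [0.5354 0.1292 0.115 ]
 [0.521  0.1274 0.115 ]
 [0.5132 0.205  0.115 ]]
```

Run:
```python
from h import *
np.set_printoptions(precision=4,suppress=True)
T=cv2.imread("pics/top0.png");S=cv2.imread("pics/scene0.png")
m=((T[...,0].astype(int)-T[...,2])<30).astype(np.uint8)
m[:203]=0;m[275:]=0;m[:,:255]=0;m[:,363:]=0
m=cv2.morphologyEx(m,cv2.MORPH_OPEN,np.ones((5,5)))
n,l,st,ce=cv2.connectedComponentsWithStats(m);print(st)
i=l[240,290];k=(l==i).astype(np.uint8)
c=max(cv2.findContours(k,0,1)[0],key=cv2.contourArea);c=cv2.convexHull(c)
print(cv2.approxPolyDP(c,3,True).reshape(-1,2))
r=cv2.minAreaRect(c);print(r)
P=np.array([onz("top",*b,.012) for b in cv2.boxPoints(r)]);print(P,P.mean(0))
print([np.linalg.norm(P[i]-P[i-1]) for i in range(4)])
# teal light, rest
print('teal',onz("top",216,225,.044))
# hand-picked zoom points -> px
z=lambda o,u,v,s:(o[0]+(u+.5)/s-.5,o[1]+(v+.5)/s-.5)
for nm,p in dict(lfr=(50,160),rfr=(638,88),rn=(690,392),ln=(92,470)).items(): print(nm,onz("top",*z((260,200),*p,7),.012))
print('pack top corners')
for p in[(127,157),(375,136),(378,186),(130,208)]: print(onz("top",*z((130,195),*p,7),.115))
print('pack scene corners (front/white top)')
for p in[(318,165),(480,97),(502,124),(340,190)]: print(onz("scene",*z((305,135),*p,7),.115))
print('rest top corners z=.04 ')
for p in[(148,137),(462,108),(472,248),(155,280)]: print(onz("top",*z((130,195),*p,7),.04))
print('backrest top far edge z=.062, lip edge .04');
for p in[(95,248),(372,210),(374,228),(98,270)]: print(onz("top",*z((260,200),*p,7),.062))
for p in[(112,360),(380,325)]: print(onz("top",*z((260,200),*p,7),.036))
```

```text
[[     0      0    560    420 231483]
 [   268    213     89     53   3717]]
[[351 213]
 [356 255]
 [273 265]
 [268 223]]
((311.91534423828125, 239.0017547607422), (44.08882141113281, 85.31571197509766), 82.47618103027344)
[[ 0.525  -0.0585  0.012 ]
 [ 0.5529 -0.2675  0.012 ]
 [ 0.4453 -0.28    0.012 ]
 [ 0.4178 -0.0731  0.012 ]] [ 0.4852 -0.1698  0.012 ]
[np.float64(0.10820157232190379), np.float64(0.21084143896044208), np.float64(0.1083352338779015), np.float64(0.2086782203683562)]
teal [0.5166 0.0621 0.044 ]
lfr [ 0.5258 -0.0585  0.012 ]
rfr [ 0.5514 -0.266   0.012 ]
rn [ 0.4445 -0.2826  0.012 ]
ln [ 0.4171 -0.0736  0.012 ]
pack top corners
[0.5286 0.2063 0.115 ]
[0.5354 0.1264 0.115 ]
[0.5192 0.125  0.115 ]
[0.5121 0.2048 0.115 ]
pack scene corners (front/white top)
[0.52   0.1288 0.115 ]
[0.5141 0.2077 0.115 ]
[0.5311 0.2046 0.115 ]
[0.5355 0.1273 0.115 ]
rest top corners z=.04 
[0.5432 0.2213 0.04  ]
[0.5533 0.1128 0.04  ]
[0.5048 0.1083 0.04  ]
[0.4937 0.2173 0.04  ]
backrest top far edge z=.062, lip edge .04
[ 0.4915 -0.0756  0.062 ]
[ 0.5044 -0.1689  0.062 ]
[ 0.4983 -0.1695  0.062 ]
[ 0.4841 -0.0767  0.062 ]
[ 0.4547 -0.081   0.036 ]
[ 0.4668 -0.1729  0.036 ]
```

Knob triangulates to (0.468,−0.242,0.080), which matches the given 80 mm height to 1 mm. The dock origin is about (0.485,−0.170) with yaw 0.131, and the brass contact agrees with the bay at (0.479,−0.125). The pack is at about (0.524,0.166) with yaw 0.092. The toggle comes first.

```bash
python3 -m inch '[{"jaw":255,"x":0.55,"y":0.74},{"jaw":255,"x":0.55,"y":0.74},{"jaw":255,"x":0.55,"y":0.74},{"jaw":255,"x":0.55,"y":0.74},{"jaw":255,"x":0.55,"y":0.74},{"jaw":255,"x":0.55,"y":0.74},{"jaw":255,"x":0.55,"y":0.74}]'
```

```text
$[0]: bad value
```

```bash
python3 -m inch '[{"jaw":255,"x":0.55,"y":0.74,"z":0,"ax":0,"ay":0,"az":0},{"jaw":255,"x":0.55,"y":0.74,"z":0,"ax":0,"ay":0,"az":0}]'
```

```text
time_s: 0.35
tcp_pos: [0.2358, -0.5117, 0.2192]
ee_rot: [[-0.964, -0.267, -0.002], [-0.267, 0.964, 0.004], [0.001, 0.005, -1.0]]
wrist_force: [0.6, -0.5, -0.2]
gripper_width: 0.857
```

```bash
python3 -m inch '[{"jaw":255,"x":0.55,"y":0.74,"z":0,"ax":0,"ay":0,"az":0},{"jaw":255,"x":0.55,"y":0.74,"z":0,"ax":0,"ay":0,"az":0},{"jaw":255,"x":0.55,"y":0.74,"z":0,"ax":0,"ay":0,"az":0},{"jaw":255,"x":0.55,"y":0.74,"z":0,"ax":0,"ay":0,"az":-0.4},{"jaw":255,"x":0.55,"y":0.74,"z":0,"ax":0,"ay":0,"az":-0.4},{"jaw":255,"x":0.5,"y":0.7,"z":0,"ax":0,"ay":0,"az":0},{"jaw":255,"x":0,"y":0,"z":0,"ax":0,"ay":0,"az":0}]'
```

```text
time_s: 1.23
tcp_pos: [0.436, -0.2351, 0.2169]
ee_rot: [[-0.992, -0.129, -0.004], [-0.129, 0.992, 0.007], [0.003, 0.008, -1.0]]
wrist_force: [-0.1, -0.1, 1.1]
gripper_width: 0.067
```

```bash
python3 -m inch '[{"jaw":255,"x":-0.05,"y":-0.2,"z":-0.8,"ax":0,"ay":0,"az":0},{"jaw":255,"x":0,"y":0,"z":-0.8,"ax":0,"ay":0,"az":0},{"jaw":255,"x":0,"y":0,"z":-0.7,"ax":0,"ay":0,"az":0},{"jaw":255,"x":0,"y":0,"z":0,"ax":0,"ay":0,"az":0}]'
python3 - <<'E'
from h import *
for n in("scene","top"): cv2.imwrite(f"pics/{n}1.png",capture(n)[:,:,::-1])
E
```

```text
time_s: 1.72
tcp_pos: [0.4319, -0.2482, 0.0761]
ee_rot: [[-0.992, -0.129, -0.002], [-0.129, 0.992, 0.007], [0.002, 0.007, -1.0]]
wrist_force: [-0.7, 0.4, 0.2]
gripper_width: 0.004
```

View pics/scene1.png

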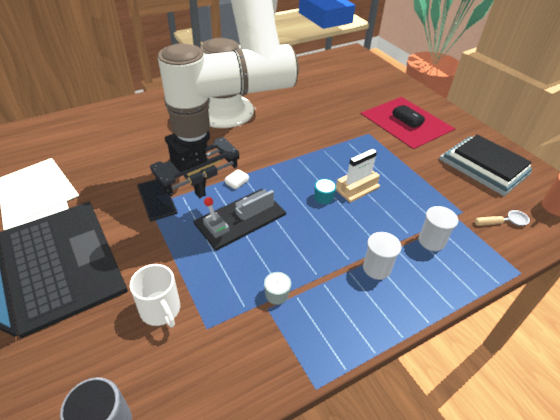

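The closed fingers are at about (200,187), just in front of the knob at (209,201). Next I push along dock +x.

```bash
python3 -m inch '[{"jaw":255,"x":0,"y":0,"z":-0.12,"ax":0,"ay":0,"az":0},{"jaw":255,"x":0.3,"y":0.04,"z":0,"ax":0,"ay":0,"az":0},{"jaw":255,"x":0.3,"y":0.04,"z":0,"ax":0,"ay":0,"az":0},{"jaw":255,"x":0.3,"y":0.04,"z":0,"ax":0,"ay":0,"az":0},{"jaw":255,"x":0.1,"y":0.01,"z":0,"ax":0,"ay":0,"az":0},{"jaw":255,"x":0,"y":0,"z":0,"ax":0,"ay":0,"az":0}]'
python3 - <<'E'
from h import *
cv2.imwrite(f"pics/scene2.png",cv2.resize(capture("scene")[120:260,150:330,::-1],None,fx=4,fy=4))
E
```

```text
time_s: 2.58
tcp_pos: [0.4986, -0.2419, 0.0772]
ee_rot: [[-0.991, -0.132, 0.004], [-0.132, 0.991, 0.002], [-0.004, 0.001, -1.0]]
wrist_force: [-4.1, -0.9, 2.4]
gripper_width: 0.007
```

View pics/scene2.png

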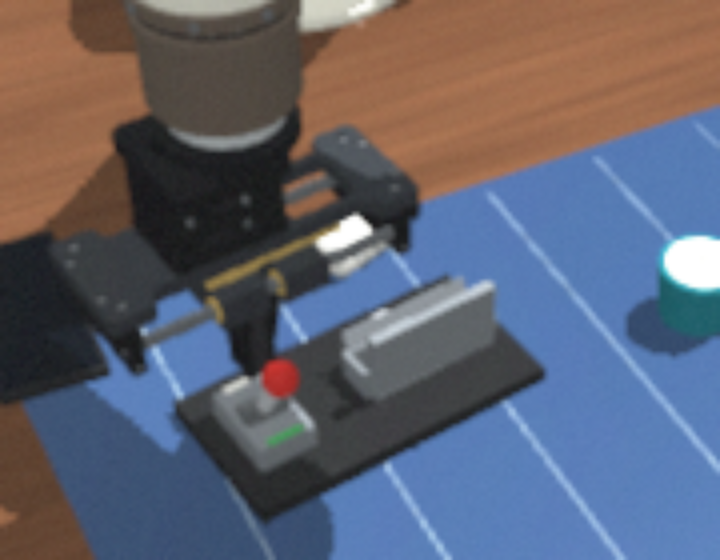

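The knob is now leaning towards the green mark and the fingers rest against it. I'll back off and check.

```bash
python3 -m inch '[{"jaw":255,"x":-0.6,"y":-0.08,"z":0,"ax":0,"ay":0,"az":0},{"jaw":255,"x":-0.5,"y":0,"z":0.5,"ax":0,"ay":0,"az":0},{"jaw":0,"x":0,"y":0,"z":0.95,"ax":0,"ay":0,"az":0},{"jaw":0,"x":0,"y":0,"z":0.9,"ax":0,"ay":0,"az":0}]'
python3 - <<'E'
from h import *
I=capture("scene")[:,:,::-1];T=capture("top")[:,:,::-1]
cv2.imwrite(f"pics/scene3.png",cv2.resize(I[120:260,150:330],None,fx=4,fy=4))
def blob(I):
    J=I.astype(int);m=((J[...,2]>130)&(J[...,1]<80)&(J[...,0]<80)).astype(np.uint8)
    return m
for n,J,b in(("s",I,(190,250,185,235)),("t",T,(325,370,210,270))):
    m=blob(J);k=np.zeros_like(m);k[b[2]:b[3],b[0]:b[1]]=m[b[2]:b[3],b[0]:b[1]]
    M=cv2.moments(k,True);print(n,M['m00'],M['m10']/max(M['m00'],1),M['m01']/max(M['m00'],1))
E
```

```text
time_s: 3.12
tcp_pos: [0.4332, -0.2458, 0.2185]
ee_rot: [[-0.991, -0.132, 0.005], [-0.132, 0.991, 0.003], [-0.006, 0.002, -1.0]]
wrist_force: [1.7, 0.5, -0.0]
gripper_width: 0.157
s 55.0 219.9090909090909 214.4181818181818
t 0.0 0.0 0.0
```

View pics/scene3.png

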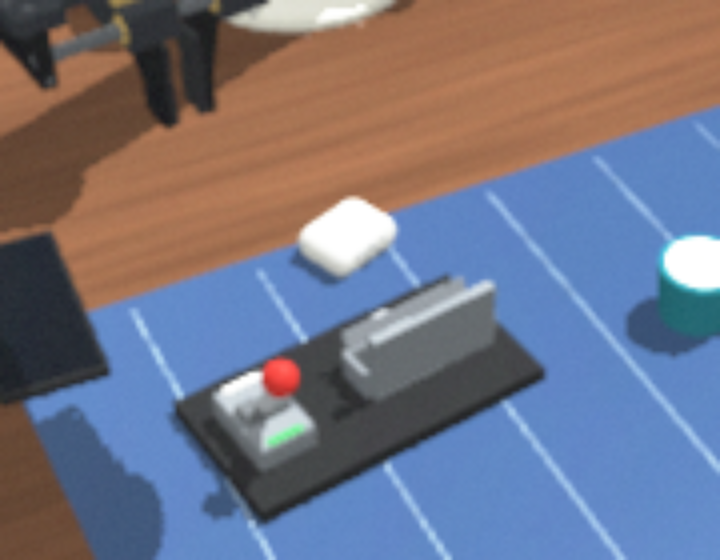

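```bash
python3 -c "
from h import *
print(proj('scene',(.5205,-.2358,.08)))"; python3 -m inch '[{"jaw":0,"x":0.17,"y":0.74,"z":0,"ax":0,"ay":0,"az":0.97},{"jaw":0,"x":0.17,"y":0.74,"z":0,"ax":0,"ay":0,"az":0.97},{"jaw":0,"x":0.17,"y":0.74,"z":0,"ax":0,"ay":0,"az":0.97},{"jaw":0,"x":0.17,"y":0.74,"z":0,"ax":0,"ay":0,"az":0.97},{"jaw":0,"x":0.17,"y":0.74,"z":0,"ax":0,"ay":0,"az":0.97},{"jaw":0,"x":0.17,"y":0.74,"z":0,"ax":0,"ay":0,"az":0.97},{"jaw":0,"x":0.17,"y":0.74,"z":0,"ax":0,"ay":0,"az":0.97},{"jaw":0,"x":0.17,"y":0.74,"z":0,"ax":0,"ay":0,"az":0.97},{"jaw":0,"x":0.1,"y":0.5,"z":0,"ax":0,"ay":0,"az":0.97},{"jaw":0,"x":0,"y":0,"z":0,"ax":0,"ay":0,"az":0}]'
```

```text
(np.float64(218.93309705490668), np.float64(214.95635377075425))
time_s: 4.47
tcp_pos: [0.5365, 0.1572, 0.2261]
ee_rot: [[0.137, -0.99, 0.017], [-0.99, -0.136, 0.046], [-0.044, -0.023, -0.999]]
wrist_force: [-0.4, -0.2, -0.3]
gripper_width: 1.001
```

The knob sits at (219.9,214.4) against a predicted "on" position of (218.9,215.0), so the toggle is on. Now I'll fix tilt, yaw and position over the pack.

```bash
python3 -m inch '[{"jaw":0,"x":-0.2,"y":0.15,"z":-0.2,"ax":-0.26,"ay":0.1,"az":-0.25},{"jaw":0,"x":0,"y":0,"z":0,"ax":0,"ay":0,"az":0}]'
python3 - <<'E'
from h import *
for n in("scene","top"): cv2.imwrite(f"pics/{n}4.png",capture(n)[:,:,::-1])
E
```

```text
time_s: 4.72
tcp_pos: [0.5248, 0.1665, 0.2136]
ee_rot: [[0.089, -0.996, 0.002], [-0.996, -0.089, 0.001], [-0.001, -0.002, -1.0]]
wrist_force: [0.0, -0.4, -0.2]
gripper_width: 1.001
```

View pics/scene4.png

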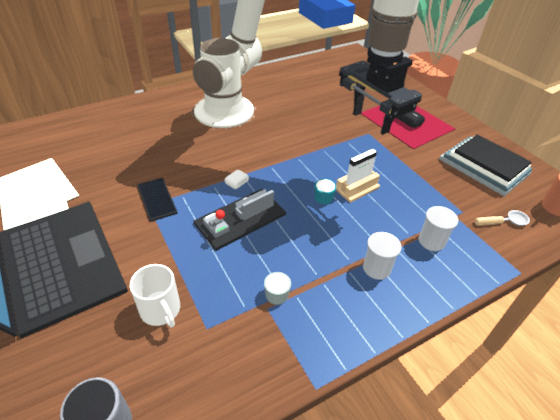

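The open jaws are above and straddling the pack, around (362,160). Next is the descent.

```bash
python3 -m inch '[{"jaw":0,"x":0,"y":0,"z":-0.8,"ax":0,"ay":0,"az":0},{"jaw":0,"x":0,"y":0,"z":-0.8,"ax":0,"ay":0,"az":0},{"jaw":0,"x":0,"y":0,"z":-0.7,"ax":0,"ay":0,"az":0},{"jaw":0,"x":0,"y":0,"z":0,"ax":0,"ay":0,"az":0}]'
python3 - <<'E'
from h import *
cv2.imwrite(f"pics/scene5.png",cv2.resize(capture("scene")[70:230,270:450,::-1],None,fx=3.7,fy=3.7))
E
```

```text
time_s: 5.32
tcp_pos: [0.5301, 0.1642, 0.0787]
ee_rot: [[0.084, -0.996, 0.017], [-0.996, -0.084, 0.01], [-0.008, -0.017, -1.0]]
wrist_force: [-0.2, -0.4, 0.5]
gripper_width: 1.002
```

View pics/scene5.png

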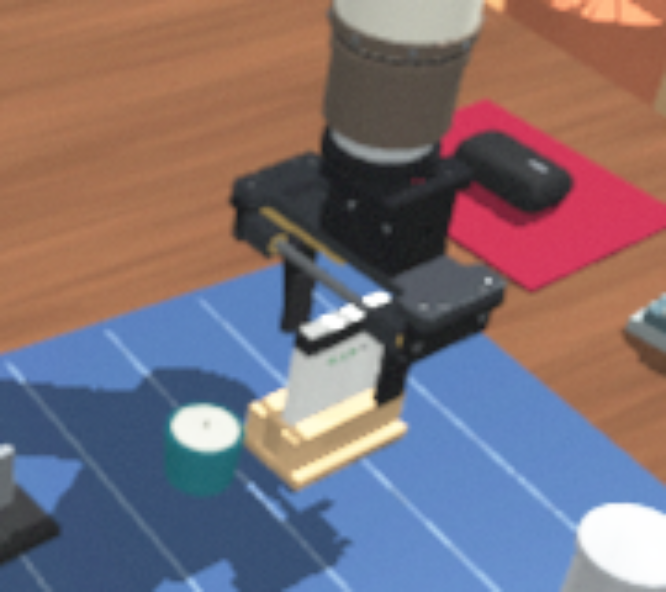

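```bash
python3 -m inch '[{"jaw":0,"x":-0.09,"y":0.03,"z":-0.12,"ax":-0.06,"ay":0.1,"az":0.05},{"jaw":0,"x":0,"y":0,"z":0,"ax":0,"ay":0,"az":0}]'
```

```text
time_s: 5.62
tcp_pos: [0.529, 0.168, 0.0774]
ee_rot: [[0.094, -0.996, 0.01], [-0.996, -0.094, 0.005], [-0.004, -0.01, -1.0]]
wrist_force: [0.0, 0.4, -0.2]
gripper_width: 1.004
```

```bash
python3 -m inch '[{"jaw":0,"x":-0.12,"y":-0.04,"z":-0.1,"ax":-0.04,"ay":0.08,"az":0},{"jaw":0,"x":0,"y":0,"z":0,"ax":0,"ay":0,"az":0}]'
```

```text
time_s: 5.88
tcp_pos: [0.5221, 0.1661, 0.0729]
ee_rot: [[0.094, -0.996, -0.002], [-0.996, -0.094, -0.001], [0.0, 0.002, -1.0]]
wrist_force: [0.8, 1.2, 0.9]
gripper_width: 0.999
```

```bash
python3 -m inch '[{"jaw":255,"x":0.03,"y":0,"z":0,"ax":0,"ay":0,"az":0},{"jaw":255,"x":0,"y":0,"z":0,"ax":0,"ay":0,"az":0},{"jaw":255,"x":0,"y":0,"z":0,"ax":0,"ay":0,"az":0},{"jaw":255,"x":0,"y":0,"z":0,"ax":0,"ay":0,"az":0},{"jaw":255,"x":0,"y":0,"z":0,"ax":0,"ay":0,"az":0},{"jaw":255,"x":0,"y":0,"z":0,"ax":0,"ay":0,"az":0},{"jaw":255,"x":0,"y":0,"z":0,"ax":0,"ay":0,"az":0}]'
```

```text
time_s: 6.75
tcp_pos: [0.5244, 0.1664, 0.0734]
ee_rot: [[0.095, -0.996, -0.001], [-0.996, -0.095, -0.0], [0.0, 0.001, -1.0]]
wrist_force: [-0.3, -0.5, -0.0]
gripper_width: 0.289
```

```bash
python3 -m inch '[{"jaw":255,"x":0,"y":0,"z":0,"ax":0,"ay":0,"az":0},{"jaw":255,"x":0,"y":0,"z":0,"ax":0,"ay":0,"az":0},{"jaw":255,"x":0,"y":0,"z":0,"ax":0,"ay":0,"az":0}]';python3 -c "
from station import *
s=sense();print(s)"
```

```text
time_s: 7.12
tcp_pos: [0.5243, 0.1663, 0.0733]
ee_rot: [[0.095, -0.996, -0.001], [-0.996, -0.095, -0.0], [0.0, 0.001, -1.0]]
wrist_force: [0.3, 0.5, -0.5]
gripper_width: 0.178
{'time_s': 7.125, 'joints': array([ 34.46978554,  23.80050313, -21.06890647,  -0.04825272,
       -45.20350272, -29.01146095]), 'joint_velocities': array([ 0.02169654,  0.07362362, -0.04767459, -0.00977128,  0.105779  ,
        0.05908093]), 'effort': array([ 3.25268680e-03, -3.60945654e+01,  1.42886397e+01,  3.22143182e+00,
       -1.26509916e-02, -3.46214008e-03]), 'tcp_pos': array([0.52433148, 0.16634618, 0.07332457]), 'ee_rot': array([[ 9.45306798e-02, -9.95520982e-01, -1.38721615e-03],
       [-9.95521944e-01, -9.45304542e-02, -2.27443811e-04],
       [ 9.52909139e-05,  1.40250453e-03, -9.99999012e-01]]), 'wrist_force': array([ 0.25156594,  0.51765466, -0.45870411]), 'moment': array([ 0.05458213,  0.00919877, -0.05340872]), 'gripper_width': 0.1780960378814334}
```

The pack is gripped: opening 15.5 mm against its 16 mm thickness, with almost no side force. The TCP is 63 mm above the pack's base, so home will be TCP z ≈ 0.0753. Lifting now.

```bash
python3 -m inch '[{"jaw":255,"x":0,"y":0,"z":0.4,"ax":0,"ay":0,"az":0},{"jaw":255,"x":0,"y":0,"z":0.7,"ax":0,"ay":0,"az":0},{"jaw":255,"x":0,"y":0,"z":0.7,"ax":0,"ay":0,"az":0},{"jaw":255,"x":0,"y":0,"z":0.3,"ax":0,"ay":0,"az":0},{"jaw":255,"x":0,"y":0,"z":0,"ax":0,"ay":0,"az":0}]'
python3 - <<'E'
from h import *
for n in("scene","top"): cv2.imwrite(f"pics/{n}6.png",capture(n)[:,:,::-1])
E
```

```text
time_s: 7.75
tcp_pos: [0.522, 0.1654, 0.1999]
ee_rot: [[0.093, -0.996, -0.007], [-0.996, -0.093, -0.002], [0.001, 0.007, -1.0]]
wrist_force: [0.1, 0.3, -3.7]
gripper_width: 0.183
```

View pics/scene6.png

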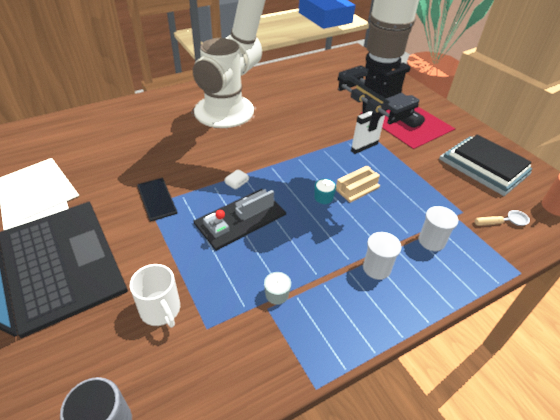

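The pack (368,130) is clear of the rest and hanging upright. Carrying it to above the bay.

```bash
python3 -m inch '[{"jaw":255,"x":-0.08,"y":-0.55,"z":0,"ax":0,"ay":0,"az":0},{"jaw":255,"x":-0.08,"y":-0.6,"z":0,"ax":0,"ay":0,"az":0.05},{"jaw":255,"x":-0.08,"y":-0.6,"z":0,"ax":0,"ay":0,"az":0.05},{"jaw":255,"x":-0.08,"y":-0.6,"z":0,"ax":0,"ay":0,"az":0.05},{"jaw":255,"x":-0.08,"y":-0.6,"z":0,"ax":0,"ay":0,"az":0.05},{"jaw":255,"x":-0.08,"y":-0.6,"z":0,"ax":0,"ay":0,"az":0},{"jaw":255,"x":-0.08,"y":-0.6,"z":0,"ax":0,"ay":0,"az":0},{"jaw":255,"x":-0.08,"y":-0.3,"z":0,"ax":0,"ay":0,"az":0},{"jaw":255,"x":0,"y":0,"z":0,"ax":0,"ay":0,"az":0}]'
```

```text
time_s: 8.98
tcp_pos: [0.4721, -0.1109, 0.1817]
ee_rot: [[0.129, -0.991, -0.041], [-0.992, -0.128, -0.01], [0.005, 0.042, -0.999]]
wrist_force: [0.0, 0.5, -2.6]
gripper_width: 0.182
```

```bash
python3 -m inch '[{"jaw":255,"x":0.12,"y":-0.23,"z":0,"ax":0.06,"ay":-0.24,"az":0},{"jaw":255,"x":0,"y":0,"z":0,"ax":0,"ay":0,"az":0}]'
python3 - <<'E'
from h import *
I=capture("scene")[:,:,::-1];T=capture("top")[:,:,::-1]
cv2.imwrite("pics/scene7.png",I);cv2.imwrite("pics/top7.png",T)
cv2.imwrite("pics/s7z.png",cv2.resize(I[100:240,180:320],None,fx=4,fy=4))
cv2.imwrite("pics/t7z.png",cv2.resize(T[190:290,250:370],None,fx=6,fy=6))
E
```

```text
time_s: 9.22
tcp_pos: [0.4786, -0.1241, 0.1794]
ee_rot: [[0.129, -0.992, -0.002], [-0.992, -0.129, 0.001], [-0.001, 0.002, -1.0]]
wrist_force: [0.4, 0.6, -1.6]
gripper_width: 0.182
```

View pics/s7z.png

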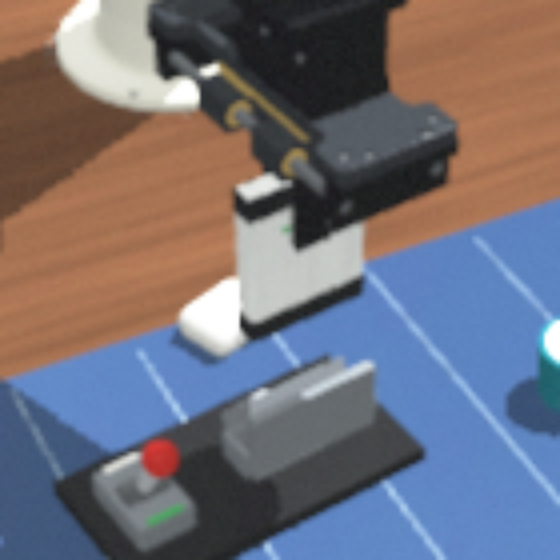

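View pics/t7z.png

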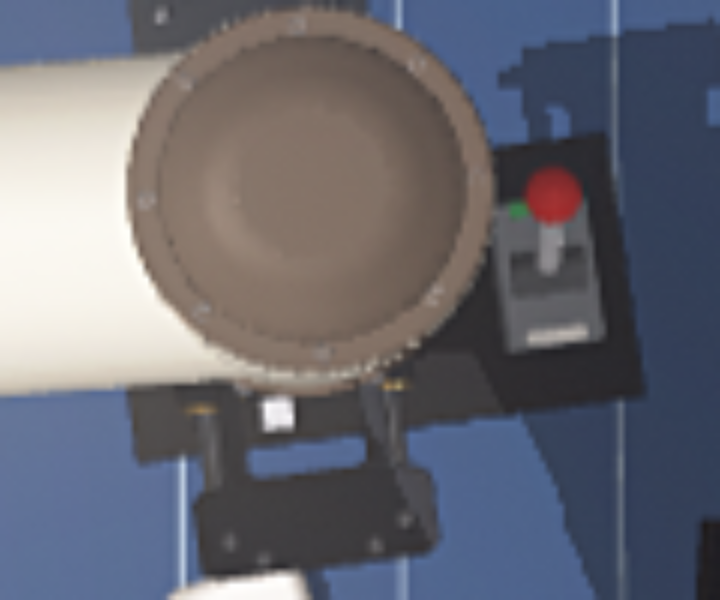

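The toggle is still on. Comparing the pack's lower corners in the scene view with where the grasp says they should be.

Run:
```python
from h import *
c,s=np.cos(.13),np.sin(.13);R=np.array([[c,-s],[s,c]])
for y,p in((-.04,(244,336)),(.04,(362,293))):
    e=np.array([.4786,-.1241])+R@[.008,y]
    print('exp',e,'seen',onz("scene",180+(p[0]+.5)/4-.5,100+(p[1]+.5)/4-.5,.1161))
# bay: backrest top edge rear, in scene0 zoom c; z=.062
z=lambda u,v:(185+(u+.5)/6.5-.5,160+(v+.5)/6.5-.5)
O=np.array([.4852,-.1698]);R=np.array([[np.cos(.131),-np.sin(.131)],[np.sin(.131),np.cos(.131)]])
print('bay',O+R@[0,.045])
for p,d in(((578,203),(.018,.091)),((382,298),(.01,-.001)),((570,197),(.01,.091)),((385,390),None)):
    q=onz("scene",*z(*p),.062);print(R.T@(q[:2]-O))
```

```text
exp [ 0.49171786 -0.1627254 ] seen [ 0.482483   -0.16144104  0.1161    ]
exp [ 0.48134713 -0.08340045] seen [ 0.4796218  -0.08084558  0.1161    ]
bay [ 0.47932185 -0.12518557]
[0.01603192 0.09340303]
[0.01667453 0.00269862]
[0.01150033 0.09287459]
[ 0.05670088 -0.02218949]
```

Run:
```python
from h import *
I=cv2.imread("pics/scene7.png")
c,s=np.cos(.13),np.sin(.13);R=np.array([[c,-s],[s,c]])
Z=cv2.resize(I[138:190,225:285],None,fx=10,fy=10,interpolation=cv2.INTER_CUBIC)
def dot(X,col):
    u,v=proj("scene",X);cv2.circle(Z,(int((u-225+.5)*10),int((v-138+.5)*10)),3,col,-1)
for z in(.1161,.2211):
  for x in(-.008,.008):
    for y in(-.04,.04):
      dot([*(np.array([.4786,-.1241])+R@[x,y]),z],(0,0,255) if x>0 else (0,255,0))
cv2.imwrite("pics/ov7.png",Z)
```

```text
(no output)
```

View pics/ov7.png

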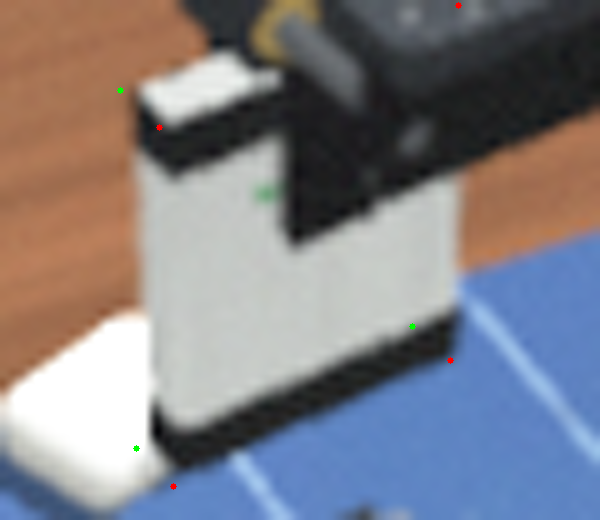

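The pack matches expectation to within 1–2 px. The dock's backrest shows the same small bias in this view, so relative alignment is fine, with the pack about 1.5 mm towards +y on the tool. I'll lower it to just above the backrest.

```bash
python3 -m inch '[{"jaw":255,"x":0,"y":-0.03,"z":-0.35,"ax":0,"ay":0,"az":0},{"jaw":255,"x":0,"y":0,"z":-0.35,"ax":0,"ay":0,"az":0},{"jaw":255,"x":0,"y":0,"z":0,"ax":0,"ay":0,"az":0}]'
```

```text
time_s: 9.7
tcp_pos: [0.4793, -0.1231, 0.1365]
ee_rot: [[0.133, -0.991, -0.003], [-0.991, -0.133, 0.001], [-0.001, 0.003, -1.0]]
wrist_force: [0.9, 0.5, -1.9]
gripper_width: 0.185
```

```bash
python3 -m inch '[{"jaw":255,"x":-0.02,"y":-0.06,"z":-0.05,"ax":0,"ay":0,"az":0},{"jaw":255,"x":0,"y":0,"z":0,"ax":0,"ay":0,"az":0}]'
python3 - <<'E'
from h import *
I=capture("scene")[:,:,::-1]
cv2.imwrite("pics/s8z.png",cv2.resize(I[140:220,210:290],None,fx=7,fy=7,interpolation=cv2.INTER_CUBIC))
E
```

```text
time_s: 9.95
tcp_pos: [0.4791, -0.1263, 0.1345]
ee_rot: [[0.135, -0.991, -0.001], [-0.991, -0.135, 0.001], [-0.001, 0.001, -1.0]]
wrist_force: [0.4, -0.1, -1.4]
gripper_width: 0.181
```

View pics/s8z.png

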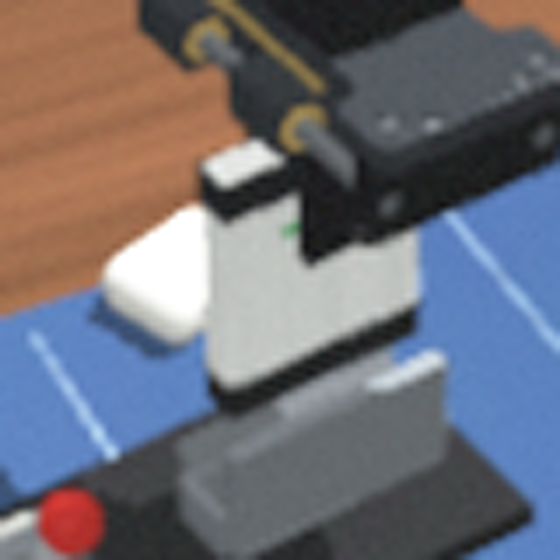

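The pack hangs just above the slot and lines up with it. I'll lower it slowly, watching the force.

```bash
python3 -m inch '[{"jaw":255,"x":-0.01,"y":0,"z":-0.16,"ax":0,"ay":0,"az":0},{"jaw":255,"x":0,"y":0,"z":-0.15,"ax":0,"ay":0,"az":0},{"jaw":255,"x":0,"y":0,"z":0,"ax":0,"ay":0,"az":0}]'
```

```text
time_s: 10.38
tcp_pos: [0.4791, -0.1263, 0.1157]
ee_rot: [[0.135, -0.991, 0.001], [-0.991, -0.135, 0.001], [-0.0, -0.001, -1.0]]
wrist_force: [0.7, -0.3, -0.8]
gripper_width: 0.18
```

```bash
python3 -m inch '[{"jaw":255,"x":-0.01,"y":0,"z":-0.15,"ax":0,"ay":0,"az":0},{"jaw":255,"x":0,"y":0,"z":-0.12,"ax":0,"ay":0,"az":0},{"jaw":255,"x":0,"y":0,"z":0,"ax":0,"ay":0,"az":0}]'
python3 - <<'E'
from h import *
I=capture("scene")[:,:,::-1]
cv2.imwrite("pics/s9z.png",cv2.resize(I[140:220,210:290],None,fx=7,fy=7,interpolation=cv2.INTER_CUBIC))
E
```

```text
time_s: 10.75
tcp_pos: [0.4784, -0.1264, 0.0981]
ee_rot: [[0.135, -0.991, 0.001], [-0.991, -0.135, 0.0], [-0.0, -0.001, -1.0]]
wrist_force: [-0.4, -0.1, -2.1]
gripper_width: 0.184
```

View pics/s9z.png

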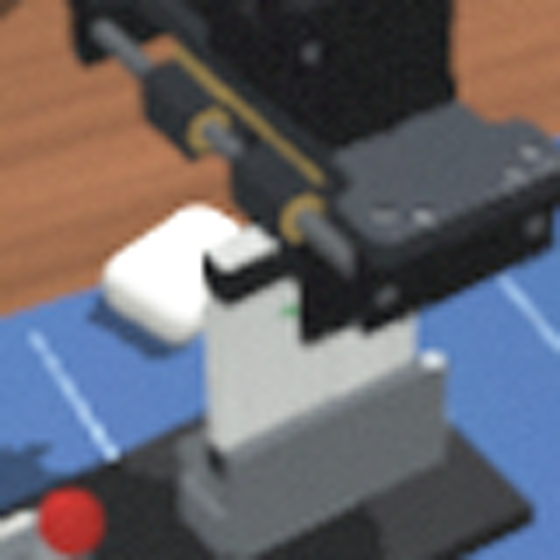

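The pack is in the slot between the backrest and the lip, with no side load. Continuing down towards the contact.

```bash
python3 -m inch '[{"jaw":255,"x":0,"y":0,"z":-0.1,"ax":0,"ay":0,"az":0},{"jaw":255,"x":0,"y":0,"z":-0.08,"ax":0,"ay":0,"az":0},{"jaw":255,"x":0,"y":0,"z":0,"ax":0,"ay":0,"az":0}]'
```

```text
time_s: 11.18
tcp_pos: [0.479, -0.1263, 0.0872]
ee_rot: [[0.135, -0.991, 0.002], [-0.991, -0.135, 0.0], [-0.0, -0.002, -1.0]]
wrist_force: [0.3, 0.2, -2.6]
gripper_width: 0.179
```

```bash
python3 -m inch '[{"jaw":255,"x":0,"y":0,"z":-0.08,"ax":0,"ay":0,"az":0},{"jaw":255,"x":0,"y":0,"z":-0.06,"ax":0,"ay":0,"az":0},{"jaw":255,"x":0,"y":0,"z":0,"ax":0,"ay":0,"az":0}]'
```

```text
time_s: 11.55
tcp_pos: [0.4796, -0.1264, 0.08]
ee_rot: [[0.136, -0.991, 0.003], [-0.991, -0.136, -0.0], [0.001, -0.003, -1.0]]
wrist_force: [-1.0, 1.0, 6.0]
gripper_width: 0.184
```

The wrist now reads +6 N with the base about 3 mm into the contact travel, which matches the spring. Pressing on.

```bash
python3 -m inch '[{"jaw":255,"x":-0.01,"y":0,"z":-0.06,"ax":0,"ay":0,"az":0},{"jaw":255,"x":0,"y":0,"z":-0.05,"ax":0,"ay":0,"az":0}]'
```

```text
time_s: 11.8
tcp_pos: [0.4796, -0.1264, 0.0753]
ee_rot: [[0.136, -0.991, 0.005], [-0.991, -0.136, -0.001], [0.001, -0.005, -1.0]]
wrist_force: [-3.5, 1.2, 8.9]
gripper_width: 0.18
```

```bash
python3 -m inch '[{"jaw":255,"x":-0.01,"y":0,"z":-0.05,"ax":0,"ay":0,"az":0}]'; python3 -m inch '[{"jaw":255,"x":-0.01,"y":0,"z":-0.05,"ax":0,"ay":0,"az":0}]'
```

```text
time_s: 11.92
tcp_pos: [0.4797, -0.1264, 0.0752]
ee_rot: [[0.138, -0.99, 0.006], [-0.99, -0.138, -0.002], [0.002, -0.006, -1.0]]
wrist_force: [-8.0, 5.9, 29.6]
gripper_width: 0.181
time_s: 12.05
tcp_pos: [0.4796, -0.1264, 0.0752]
ee_rot: [[0.139, -0.99, 0.007], [-0.99, -0.139, -0.002], [0.003, -0.007, -1.0]]
wrist_force: [-6.1, 3.5, 22.6]
gripper_width: 0.181
```

Floor reached: z stays at 0.0752, and force rose to about 25 N. I'll test steadiness by holding through camera calls.

```bash
python3 -m inch '[{"jaw":255,"x":-0.01,"y":0,"z":-0.035,"ax":0,"ay":0,"az":0}]'
python3 - <<'E'
from h import *
for i in range(8):
    I=capture("scene")[:,:,::-1]; s=sense();print(s['time_s'],s['tcp_pos'].round(4),s['wrist_force'].round(1))
cv2.imwrite("pics/s10z.png",cv2.resize(I[140:240,180:300],None,fx=6,fy=6,interpolation=cv2.INTER_CUBIC))
E
```

```text
time_s: 12.18
tcp_pos: [0.4794, -0.1264, 0.0753]
ee_rot: [[0.139, -0.99, 0.008], [-0.99, -0.139, -0.003], [0.004, -0.008, -1.0]]
wrist_force: [-2.5, 2.7, 11.2]
gripper_width: 0.181
12.225 [ 0.4795 -0.1264  0.0753] [-2.6  2.5 14.1]
12.275 [ 0.4794 -0.1264  0.0753] [-3.8  2.7 13.8]
12.325 [ 0.4795 -0.1264  0.0753] [-3.4  1.9 15.3]
12.375 [ 0.4795 -0.1264  0.0753] [-4.1  3.  15. ]
12.425 [ 0.4795 -0.1264  0.0753] [-3.6  2.9 15.1]
12.475 [ 0.4795 -0.1264  0.0753] [-4.5  2.4 14.5]
12.525 [ 0.4795 -0.1264  0.0753] [-3.5  3.1 14.9]
12.575 [ 0.4795 -0.1265  0.0753] [-4.3  1.9 14.1]
```

View pics/s10z.png

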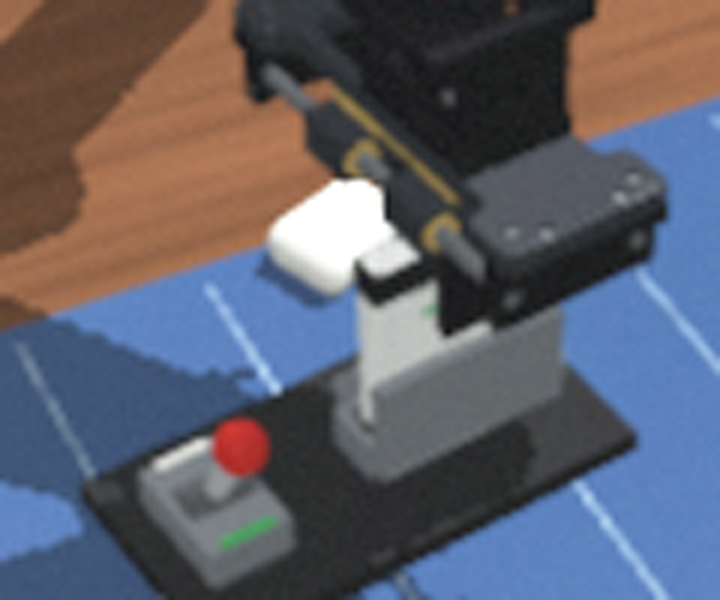

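The pack sits upright in the bay, with its top band at about (385,275). The toggle is on, at (240,447) by the green mark. z is constant at the predicted home height, and the push holds at about 15 N. Handing in.

```bash
python3 -c "
from station import *
print(finish_job());s=sense();print(s['time_s'],s['tcp_pos'],s['wrist_force'],s['gripper_width'])"
```

```text
the job is handed in; nothing more can be done
None
the job is handed in; nothing more can be done
```

I flipped the toggle to on, lifted the pack out of the rest, slid it down behind the lip and pressed it home. I handed in at about 12.6 s, still holding it pressed; no verdict was reported.

**Pack:** In the last checks the tool height was steady at 0.0753 m, exactly the home height predicted from the grasp. The push held at about 15 N over 0.4 s, above the contact's 11 N. The highest wrist reading I saw while pressing was about 30 N upward.

**Grip and position:** The jaw opening was 15.7 mm on the 16 mm pack. The tool was within about 1.5 mm of the measured bay centre, tilted 0.009 rad and about 0.01 rad out of line.

**Toggle:** After the push, the knob was within about 1 px of where "on" should put it. The last picture still shows it by the green mark.

**Disagreements:**
- The scene camera showed the held pack 1–2 px from where I expected it. The backrest was off by a similar amount in the same view, so I took it as camera error.
- A steady side force of about 4 N remained while pressing.

**Bystanders:** None looked moved in the last pictures, but I did not measure them again.

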